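# Put the carving tools away and offer up the box lid

## Robot

A 7-joint arm with a two-finger parallel gripper is mounted at the origin on the work surface. World frame = base frame: x ahead of the robot, y to its left, z up, the work surface at z = 0. Lengths are in m, angles in rad, forces in N, time in s.
With the tool pointing down it reaches from about 0.4 to 0.85 m from the base axis. Payload 4.5 kg.
Tool frame: the origin (TCP) lies on the centre line of the jaws, within the pads' length; the fingertips stand 8 mm ahead of it and the grasp point (between the pads) lies 11 mm behind it; z points along the fingers, x is the direction in which the jaws open and shut, and the axes are right-handed (so a half turn about z gives the same grasp; the last joint's range is limited). The gripper opens to 88 mm and grips with 3 to 60 N. Pads are 18 mm wide; open, the fingers measure 123 mm over their backs; the gripper's body (75 mm by 187 mm) begins 45 mm behind the grasp point.
Start: joints at [1.244, 0.689, -0.195, 1.565, 0.157, 0.902, -0.215], TCP at [0.221, -0.585, 0.247] pointing down, gripper open.
Joint ranges: [-3.01, 3.01], [-0.46, 2.08], [-1.47, 1.51], [0.13, 2.56], [-1, 4.14], [0.04, 2.09], [-2.66, 2.66]. Speed limits (rad/s): [2.57, 2.57, 3.14, 3.14, 3.14, 3.14, 3.14].

## Interface

Orientations are given as a unit quaternion [x, y, z, w].
In Python, from plant import r gives the robot as it stands.
- The arm moves only by the shell command python3 -m pendant 'ROWS' [FORCE]. ROWS is JSON, a list of rows, each a list of 3 entries, a list of its own where there are three numbers: the turn, a rotation vector about the tool's x, y, z in rad, then the shift along the tool's x, y, z in m, then the opening, from 0 (shut) to 1 (fully open). In form: [[[wx, wy, wz], [tx, ty, tz], claw], ...]. A call has 1 to 10 rows; each row is the pose to reach, as a shift and turn from the pose commanded when the call began, along the tool's axes at that moment; what a row does not reach only later rows make up. A row lasts 1/10 s, in which the tool goes at most 50 mm and 8.59 degrees, less where a joint would pass 70% of its speed; a pose out of reach is approached as far as the arm can. A call with a gripper value outside its range is refused whole. The fingers move at their own pace and stop on an object; FORCE is the grip in N (left out, the last holds). Time passes only in rows, so rows that repeat a pose let the fingers close. It gives the time, the measured TCP pose, the force and the opening at its end, in the units of the state.
- r.get_state(): the state, without advancing time (a new reading comes with each control period).
- r.snapshot(name): name is "scene" or "top" or "wrist"; returns a dict with "image" (480x640x3 uint8, red, green, blue), "mtx" (3x3 intrinsics, pixels), "R" (3x3) and "t" (3): a world point X has camera coordinates R X + t; the wrist camera has in their place "T_tool_cam" (4x4, takes a point from camera to tool coordinates, whose origin is the TCP and whose axes are the tool frame's). Camera axes: x right, y down, z forward; pixel columns grow to the right and rows downward; lengths in m; the calibration is good to about 2 mm. The wrist camera is an equidistant fisheye: a pixel r from the principal point sees the ray r / f radians off the axis. A picture is of the moment at which its call begins: read the wrist's pose just before it. There is no depth.
- r.finish_job(): hands the job in, once; it reports no verdict.
The state is a dict: "clock": time; "q": joint angles; "qd": joint speeds; "joint_torque": joint torques, N m; "tool_pos": TCP position; "eef_rot": TCP orientation; "contact_force": force on the tool from outside, world axes, zero at the start; "moment": the same for the moment, N m; "opening": opening from 0.0 (shut) to 1.0 (fully open).
Only numpy, scipy, OpenCV 4.12 (cv2) and the standard library are available. Lean on these libraries where they do the work, as an engineer would, in place of code of your own. Each camera call takes 0.05 s, during which the arm holds its last target. There are 200 camera calls.

## Task

Put the loose tools away, setting them down without dropping them: the gouge lengthwise in the empty bay of the gouge box, the carpenter's pencil in the pencil tray. Then carry the box's lid over the things standing in between without touching them, and finish while still holding it level, square and centred about a centimetre above the box, never touching the box, so that I can count the tools before it is closed. Leave everything else where it stands.

Things in the scene. Friction and masses are not known exactly. Their poses are not given: they have to be found in the camera images.
- box_rim (a point): Centre of the mouth of the gouge box, at its rim, 42 mm above the table. Open box of pale plain wood fixed to the table, left or right of the robot (the lid on the other side): outer 260 (x, long) x 150 (y) x 42 mm, walls and floor 6 mm. Its -y half holds two gouges like the loose one, in rests behind a divider 16 mm high; the bay towards +y is empty. z up
- box_bay (a point): Centre of the floor of the empty bay of the gouge box, 6 mm above the table: the bay is 248 (x) x 87 mm (y), with the box's wall (36 mm above the floor) on +y and at both ends and the 16 mm divider on -y. Axes as box_rim
- lid_handle (a point): Centre of the bar handle, 100 (x) x 16 (y) x 24 mm high, in the middle of the top of the box's loose lid. Lid: board 260 (x) x 150 (y) x 9 mm, same wood, with two battens 126 (y) x 14 x 6 mm under it at x = +-95 mm that fit inside the box. From the bar's centre: 12 mm down to the board's top, 27 mm to the battens' underside, on which it lies on the table. z up; either way round fits
- box_lid: The same lid, 140 to 280 g: its origin is the centre of its underside, level with the underside of the battens (27 mm below lid_handle). Same axes
- gouge_box: The gouge box: its origin is the centre of its underside, on the table. Axes as box_rim
- gouge_mid (a point): Middle (half-way up, on its axis) of the loose carving gouge lying on the carved panel: 180 mm long along x, an eight-sided wooden handle 18 mm across the flats from x = -90 to +35, then brass ferrule and steel blade 9 mm wide to x = +90. 55 g, balanced within 10 mm of this point. z up
- gouge: The same gouge: its origin is the point of its underside below gouge_mid (9 mm down). Same axes
- pencil_mid (a point): Middle (half-way up) of the loose flat carpenter's pencil, which lies on the carved panel beside the gouge (either may be the nearer): 170 (x) x 14 (y) x 8 mm high, dark plain wood, sharpened at +x, 12 g. z up
- pencil: The same pencil: its origin is the centre of its underside (4 mm below pencil_mid). Same axes
- tray_bay (a point): Point on the floor of the pencil tray, mid-way across its free part, 5 mm above the table. Open tray of pale wood fixed to the table beyond the panel, outer 212 (x, long) x 96 (y) x 22 mm high, walls and floor 5 mm; this point is 10 mm to +y of its centre line; a pencil already lies along the tray 43 mm to -y of this point. z up
- panel: Carved wooden panel on a thin mat, fixed to the table in front of the robot: 170 (x) x 200 (y) mm, its top 14 mm above the table; origin at the centre of its underside. The loose gouge and pencil lie on it roughly along its y
- stone: Sharpening stone in a wooden holder, 190 x 58 x 50 mm high, origin under its centre; stands left of the panel. Leave it
- glue: Glue bottle, 58 mm across and 165 mm high, origin under its centre; leave it
- wax_tin: Flat metal tin, 58 mm across and 36 mm high, origin under its centre; leave it
- bird: Carved wooden bird on a base 75 x 50 mm, 55 mm high, origin under its centre; leave it
- brush_mug: White mug with three brushes standing in it, 60 mm across, 165 mm high with the brushes, origin under its centre; leave it
- hammer: Hammer lying beyond the pencil tray, 240 mm long (x), head 85 mm wide, 24 mm high, origin under its middle; leave it
There are look-alikes about, which are no part of the job. Leave any yellow look-alike of the part that bears tray_bay alone.

How it is judged:
By the outcome, as a careful person would: the job done as asked, in the order asked, and still so for the second after the job is handed in, while the arm keeps its last pose, push and grip.
It also fails if it takes over 69 s, if anything falls off the work surface, if the arm or the gripper's body presses on something with over 40 N, if the wrist force passes 120 N, or if a joint passes its speed limit or range.

## Working session

There is one attempt and no reset: what is moved stays moved. The work goes in short steps, Python scripts to look and compute and a shell command to move; the robot and the scene stay as the last step left them, time stands still between calls to the robot, and variables do not carry over. Pictures are saved under pics/ and viewed, about 8 in all and at most 12, crops included, and the job is handed in when it is done.

```bash
ls; mkdir -p pics
python3 - <<'E'
from plant import r
import cv2,numpy as np
s=r.get_state();print({k:np.round(v,3).tolist() for k,v in s.items()})
for n in("top","scene"):
    p=r.snapshot(n);cv2.imwrite(f'pics/{n}0.png',p['image'][:,:,::-1]);np.savez(f'pics/{n}0.npz',**p);print(n,p['mtx'].tolist(),np.round(p['R'],3).tolist(),np.round(p['t'],3).tolist())
E
```

```text
pics
{'clock': 0.0, 'q': [1.244, 0.69, -0.195, 1.566, 0.157, 0.902, -0.215], 'qd': [0.0, 0.001, 0.0, 0.0, 0.001, 0.001, -0.002], 'joint_torque': [0.001, -52.756, -1.267, -15.343, -0.053, 0.007, 0.0], 'tool_pos': [0.22, -0.584, 0.246], 'eef_rot': [0.823, -0.569, -0.001, -0.0], 'contact_force': [0.48, 1.01, 0.079], 'moment': [-0.02, -0.009, -0.016], 'opening': 0.998}
top [[517.3575961646313, 0.0, 322.6664703986596], [0.0, 517.3575961646313, 243.819534146563], [0.0, 0.0, 1.0]] [[0.03, -1.0, -0.001], [-0.984, -0.029, -0.174], [0.174, 0.006, -0.985]] [-0.025, 0.524, 1.007]
scene [[549.4919186944356, 0.0, 324.3156143340011], [0.0, 549.4919186944356, 244.22292710267155], [0.0, 0.0, 1.0]] [[0.273, 0.962, -0.007], [0.734, -0.213, -0.645], [-0.622, 0.172, -0.764]] [-0.145, -0.336, 1.467]
```

View pics/top0.png

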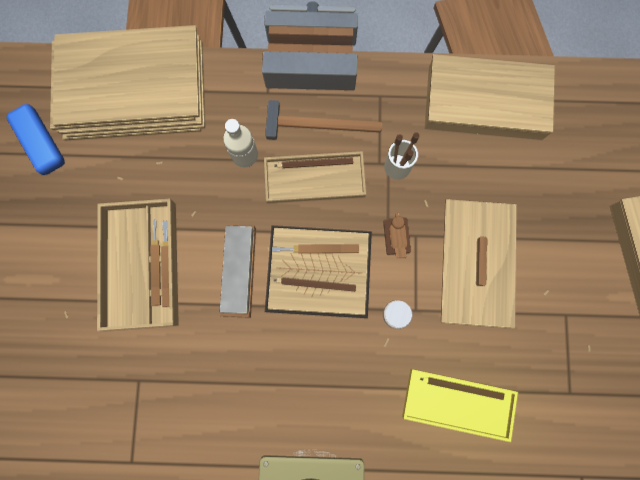

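View pics/scene0.png

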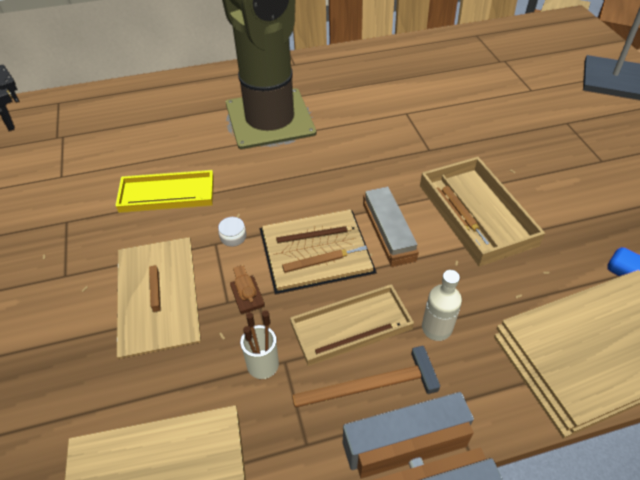

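The top view has image right = -y and up = +x. The box is on the left around (137,265), with its empty bay to the left. The lid is on the right around (480,263). The panel is at (318,272), with the gouge at v≈249 and the pencil at v≈285, both tips to the left. The tray is at (315,177) with its own pencil on the far side. The obstacles are the stone, bird, tin, mug and glue. Next I measure by masks.

```bash
cat > h.py <<'E'
import numpy as np,cv2
from scipy.spatial.transform import Rotation as Ro
def cast(p,uv,z):
    uv=np.atleast_2d(uv).astype(float);d=np.c_[uv,np.ones(len(uv))]@np.linalg.inv(p['mtx']).T@p['R'];c=-p['R'].T@p['t']
    return c+d*((z-c[2])/d[:,2])[:,None]
def rect(P):
    (cx,cy),(w,h),_=cv2.minAreaRect(P[:,:2].astype(np.float32)*1000)
    b=cv2.boxPoints(((cx,cy),(w,h),_));e=max((b[1]-b[0],b[2]-b[1]),key=np.linalg.norm)
    a=np.degrees(np.arctan2(e[1],e[0]))%180
    return [round(float(x),1) for x in (cx,cy,max(w,h),min(w,h),a)]
def blobs(m,n=30):
    c,_=cv2.findContours(m.astype(np.uint8),cv2.RETR_EXTERNAL,cv2.CHAIN_APPROX_NONE)
    return [k[:,0] for k in c if cv2.contourArea(k)>n]
E
python3 - <<'E'
from h import *
p=np.load('pics/top0.npz');im=p['image'];hsv=cv2.cvtColor(im,cv2.COLOR_RGB2HSV)
for n,(u,v) in dict(lid=(460,260),box=(125,265),tray=(320,185),table=(200,360),panel=(300,300),goughandle=(330,249),pencil=(320,285),lidbar=(482,260),stone=(238,270)).items(): print(n,hsv[v,u],end=' ')
print()
pale=(hsv[...,2]>140)&(hsv[...,1]>60)&(hsv[...,0]<28)
pale=cv2.morphologyEx(pale.astype(np.uint8),cv2.MORPH_OPEN,np.ones((3,3)))
for c in blobs(pale,1500):
    x,y,w,h=cv2.boundingRect(c)
    print((x,y,w,h),[ (z,rect(cast(p,c+0.0,z))) for z in (.014,.015,.022,.042)])
dark=(hsv[...,2]<95)
print('dark')
for c in blobs(dark,60):
    x,y,w,h=cv2.boundingRect(c)
    if 100<x<560 and 120<y<440: print((x,y,w,h),rect(cast(p,c+0.0,.022)))
cv2.imwrite('pics/m.png',cv2.resize(np.hstack([pale*255,dark.astype(np.uint8)*255]),(800,300)))
print('gouge',cast(p,[(273,249),(359,248)],.023).round(3).tolist(),'pencil',cast(p,[(274,281),(355,288)],.02).round(3).tolist())
print('bar',cast(p,[(482,237),(481.5,285)],.039).round(3).tolist())
for n,(u,v,z) in dict(stone1=(227,227,.05),stone2=(254,227,.05),stone3=(249,316,.05),stone4=(221,315,.05),glue=(234,126,.165),mug=(402,150,.09),bird=(398,216,.055),tin=(398,313,.036)).items(): print(n,cast(p,(u,v),z)[0,:2].round(3))
E
```

```text
lid [ 19  87 208] box [ 19  86 199] tray [ 19  85 200] table [ 15 104 149] panel [ 19  87 205] goughandle [ 14 118 153] pencil [ 11 110 104] lidbar [ 14 118 154] stone [ 75   3 165] 
(0, 461, 260, 19) [(0.014, [67.5, 354.4, 507.3, 29.8, 90.1]), (0.015, [67.8, 354.0, 506.9, 29.8, 90.1]), (0.022, [69.6, 351.6, 503.5, 29.6, 90.1]), (0.042, [74.7, 344.7, 494.0, 29.0, 90.1])]
(134, 383, 506, 93) [(0.014, [164.5, -149.7, 996.2, 149.0, 90.1]), (0.015, [164.7, -149.6, 995.3, 148.9, 90.1]), (0.022, [165.8, -148.7, 988.7, 147.9, 90.1]), (0.042, [169.1, -146.2, 970.1, 145.1, 90.1])]
(0, 380, 137, 81) [(0.014, [162.8, 492.1, 273.7, 148.2, 90.3]), (0.015, [162.9, 491.6, 273.4, 148.1, 90.3]), (0.022, [164.1, 488.3, 271.6, 147.1, 90.3]), (0.042, [167.5, 478.8, 266.5, 144.3, 90.3])]
(568, 318, 72, 42) [(0.014, [351.8, -587.0, 146.2, 82.2, 91.2]), (0.015, [351.8, -586.5, 146.1, 82.2, 91.2]), (0.022, [351.7, -582.7, 145.1, 81.6, 91.2]), (0.042, [351.6, -572.0, 142.4, 80.1, 91.2])]
(177, 231, 48, 73) [(0.014, [475.0, 248.4, 150.0, 100.3, 180.0]), (0.015, [474.9, 248.2, 149.9, 100.2, 180.0]), (0.022, [4
[... 2162 characters left out ...]
, 293.6, 97.2]), (0.022, [932.8, 428.1, 580.5, 291.7, 97.2]), (0.042, [921.7, 419.7, 569.6, 286.1, 97.2])]
dark
(265, 226, 107, 92) [471.9, -2.3, 210.1, 179.5, 88.4]
(101, 203, 66, 124) [476.0, 381.9, 251.4, 134.8, 4.3]
(171, 201, 7, 124) [483.0, 297.0, 257.9, 8.5, 5.8]
(394, 136, 8, 26) [743.0, -159.9, 58.2, 12.4, 165.1]
(401, 134, 18, 32) [739.6, -191.1, 77.8, 15.7, 157.7]
gouge [[0.514, 0.094, 0.023], [0.522, -0.085, 0.023]] pencil [[0.448, 0.089, 0.02], [0.439, -0.078, 0.02]]
bar [[0.55, -0.335, 0.039], [0.451, -0.332, 0.039]]
stone1 [0.553 0.187]
stone2 [0.554 0.132]
stone3 [0.375 0.132]
stone4 [0.375 0.188]
glue [0.723 0.163]
mug [ 0.713 -0.163]
bird [ 0.585 -0.161]
tin [ 0.39  -0.164]
```

View pics/m.png

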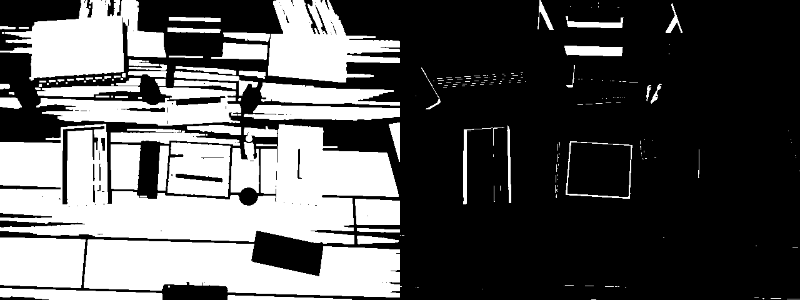

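The V>140 mask is too loose: table and pale wood merge, and only the panel stands alone (200 x 171 mm, which matches). I'll tighten it.

Run:
```python
from h import *
p=np.load('pics/top0.npz');im=p['image'];hsv=cv2.cvtColor(im,cv2.COLOR_RGB2HSV)
pale=(hsv[...,2]>165)&(hsv[...,1]<99)&(hsv[...,1]>60)&(hsv[...,0]>16)
pale=cv2.morphologyEx(pale.astype(np.uint8),cv2.MORPH_OPEN,np.ones((2,2)))
for c in blobs(pale,300):
    x,y,w,h=cv2.boundingRect(c)
    if 90<x<560 and 130<y<440:print((x,y,w,h),[ (z,rect(cast(p,c+0.0,z))) for z in (.006,.015,.022)])
print('box corners',cast(p,[(97,205),(172,200),(176,325),(98,328)],.042).round(3).tolist())
print('tray corners',cast(p,[(264,159),(363,152),(366,194),(267,201)],.022).round(3).tolist())
print('lid corners',cast(p,[(446,200),(517,203),(516,326),(442,321)],.015).round(3).tolist())
print('tray pencil',cast(p,[(277,166),(353,161)],.011).round(3).tolist())
print('divider',cast(p,[(149,208),(149,322)],.022).round(3).tolist())
g=(hsv[...,1]>108)&(hsv[...,0]<17)&(hsv[...,2]>120)
for nm,m,roi,z in (('gougehandle',g,(290,238,80,20),.023),('pencil',hsv[...,2]<140,(270,274,94,22),.02),('bar',(hsv[...,1]>100)&(hsv[...,2]<175),(465,225,35,70),.039)):
    x,y,w,h=roi;mm=np.zeros_like(m);mm[y:y+h,x:x+w]=m[y:y+h,x:x+w]
    for c in blobs(mm,80): print(nm,cv2.boundingRect(c),rect(cast(p,c+0.0,z)))
```

```text
(269, 229, 100, 86) [(0.006, [473.4, -3.9, 200.1, 170.2, 88.3]), (0.015, [472.3, -4.0, 198.5, 168.7, 88.3]), (0.022, [471.4, -4.1, 197.2, 167.6, 88.3])]
(443, 200, 74, 129) [(0.006, [500.7, -340.5, 263.0, 150.9, 177.4]), (0.015, [499.3, -337.8, 260.8, 149.7, 177.4]), (0.022, [498.3, -335.6, 259.1, 148.7, 177.4])]
(98, 200, 76, 132) [(0.006, [477.3, 383.9, 268.9, 155.0, 5.8]), (0.015, [476.2, 380.6, 266.7, 153.7, 5.8]), (0.022, [475.3, 378.0, 264.9, 152.7, 5.8])]
(265, 152, 102, 50) [(0.006, [678.9, 11.5, 216.4, 97.5, 95.4]), (0.015, [676.1, 11.2, 214.5, 96.7, 95.4]), (0.022, [673.9, 11.1, 213.1, 96.0, 95.4])]
box corners [[0.593, 0.46, 0.042], [0.608, 0.306, 0.042], [0.353, 0.277, 0.042], [0.342, 0.432, 0.042]]
tray corners [[0.709, 0.122, 0.022], [0.731, -0.09, 0.022], [0.638, -0.097, 0.022], [0.617, 0.111, 0.022]]
lid corners [[0.632, -0.268, 0.015], [0.63, -0.419, 0.015], [0.372, -0.408, 0.015], [0.377, -0.257, 0.015]]
tray pencil [[0.698, 0.095, 0.011], [0.714, -0.069, 0.011]]
divider [[0.594, 0.359, 0.022], [0.357, 0.338, 0.022]]
gougehandle (298, 244, 61, 10) [519.0, -20.4, 124.7, 18.9, 91.7]
pencil (281, 278, 75, 14) [444.9, -1.9, 153.7, 14.3, 86.0]
bar (477, 237, 10, 49) [500.2, -333.2, 99.5, 18.4, 178.6]
```

The sizes agree: lid 261 x 150, bar 99 x 18, handle 125 x 19, tray 213 x 96. The poses are:

| Thing | Position (m) | Direction |
|---|---|---|
| Gouge middle | (0.518, 0.006) | 91.7° |
| Pencil middle | (0.444, 0.005) | 87° |
| Tray bay | (0.664, 0.010) | 95.4° |
| Box centre | (0.472, 0.370) | 5.8° |
| Lid centre | (0.499, -0.335) | -2° |

Next I write a helper for the move deltas, then move.

```bash
cat >> h.py <<'E'
def go(x,y,z,psi,s=None):
    from plant import r
    s=s or r.get_state();R0=Ro.from_quat(s['eef_rot']);c,n=np.cos(np.radians(psi)),np.sin(np.radians(psi))
    R1=Ro.from_matrix([[c,n,0],[n,-c,0],[0,0,-1]])
    w=(R0.inv()*R1).as_rotvec();t=R0.inv().apply(np.array([x,y,z])-s['tool_pos'])
    print('turn',w.round(3).tolist(),'shift',t.round(4).tolist(),'at',np.round(s['tool_pos'],4).tolist(),'F',np.round(s['contact_force'],1).tolist(),'op',round(s['opening'],3),'q',np.round(s['q'],2).tolist(),'t',round(s['clock'],2))
E
python3 -c "
from h import *
go(.518,.006,.22,1.7)"
```

```text
turn [-0.001, 0.001, -1.24] shift [-0.4471, -0.4869, 0.0267] at [0.2204, -0.5843, 0.246] F [0.6, -0.4, -0.0] op 1.002 q [1.24, 0.69, -0.19, 1.57, 0.16, 0.9, -0.22] t 0.1
```

```bash
python3 -m pendant '[[[0,0,-0.15],[-0.034,-0.037,0],0.6],[[0,0,-0.30],[-0.068,-0.074,0],0.6],[[0,0,-0.45],[-0.102,-0.111,0],0.6],[[0,0,-0.6],[-0.136,-0.148,0],0.6],[[0,0,-0.74],[-0.17,-0.185,0],0.6],[[0,0,-0.88],[-0.204,-0.222,0],0.6],[[0,0,-1.0],[-0.238,-0.26,0],0.6],[[0,0,-1.12],[-0.272,-0.296,0],0.6],[[0,0,-1.24],[-0.306,-0.333,0],0.6],[[0,0,-1.24],[-0.34,-0.37,0],0.6]]'
python3 -c "
from h import *
go(.50,.006,.2,1.7)"
```

```text
clock: 1.1
tool_pos: [0.446, -0.1366, 0.2465]
eef_rot: [1.0, 0.016, -0.0, -0.0]
contact_force: [0.5, -0.4, 0.6]
opening: 0.596
turn [-0.0, 0.001, 0.003] shift [0.0586, -0.1408, 0.0465] at [0.446, -0.1366, 0.2465] F [0.5, -0.4, 0.6] op 0.596 q [0.54, 0.52, -0.52, 2.02, 0.4, 0.7, -0.2] t 1.1
```

```bash
python3 -m pendant '[[[0,0,0],[0.015,-0.036,0.012],0.6],[[0,0,0],[0.03,-0.071,0.024],0.6],[[0,0,0],[0.045,-0.107,0.036],0.6],[[0,0,0],[0.0586,-0.141,0.0465],0.6],[[0,0,0],[0.0586,-0.141,0.0465],0.6]]'
python3 - <<'E'
from h import *
from plant import r
go(.518,.006,.05,1.7)
s=r.get_state();p=r.snapshot('wrist');cv2.imwrite('pics/w1.png',p['image'][:,:,::-1]);np.savez('pics/w1.npz',pos=s['tool_pos'],rot=s['eef_rot'],**p)
print(p['mtx'].round(1).tolist(),p['T_tool_cam'].round(3).tolist())
E
```

```text
clock: 1.6
tool_pos: [0.5011, 0.011, 0.1993]
eef_rot: [1.0, 0.019, 0.0, -0.002]
contact_force: [0.5, 0.2, 1.7]
opening: 0.601
turn [-0.005, -0.001, 0.009] shift [0.0166, 0.0063, 0.1493] at [0.5011, 0.011, 0.1993] F [0.5, 0.2, 1.7] op 0.601 q [0.17, 0.63, -0.45, 1.98, 0.44, 0.63, -0.53] t 1.6
[[371.6, 0.0, 316.5], [0.0, 371.6, 240.4], [0.0, 0.0, 1.0]] [[1.0, 0.0, -0.0, -0.001], [-0.0, 0.95, 0.312, -0.081], [0.0, -0.312, 0.95, -0.137], [0.0, 0.0, 0.0, 1.0]]
```

View pics/w1.png

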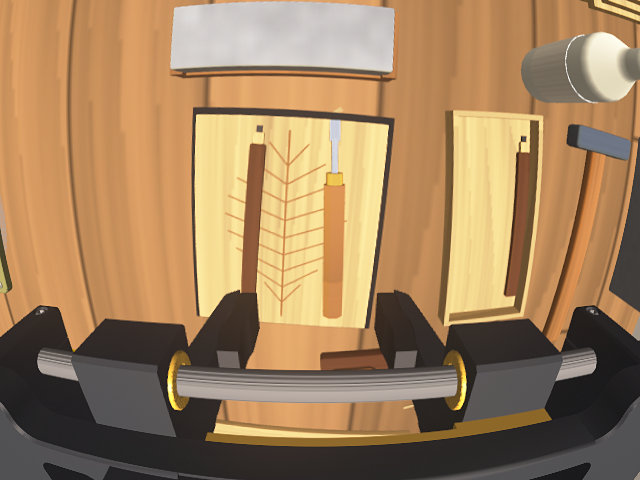

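The wrist view (right = +x, up = +y) shows the gouge from its handle end at (333,318) to its tip at (337,110). The pencil's tip is at (260,127), and its butt is hidden by the left finger. The tray is at right with its far pencil at (518,215).

```bash
cat >> h.py <<'E'
def wcast(p,uv,z):
    uv=np.atleast_2d(uv).astype(float);K=p['mtx'];d=(uv-K[:2,2])/K[0,0];th=np.linalg.norm(d,axis=1);k=np.sin(th)/np.maximum(th,1e-9)
    v=np.c_[d*k[:,None],np.cos(th)];T=p['T_tool_cam'];Rw=Ro.from_quat(p['rot'])
    v=Rw.apply(v@T[:3,:3].T);c=Rw.apply(T[:3,3])+p['pos']
    return c+v*((z-c[2])/v[:,2])[:,None]
E
python3 - <<'E'
from h import *
p=np.load('pics/w1.npz')
print('gouge butt,ferrule,tip',wcast(p,[(333,318),(334,186),(337,110)],.023).round(4).tolist())
print('pencil tip, along',wcast(p,[(260,127),(258,145),(249,292)],.02).round(4).tolist())
print('panel',wcast(p,[(196,116),(393,122),(371,326),(198,314)],.014).round(3).tolist())
print('tray',wcast(p,[(447,112),(542,117),(530,312),(443,322)],.022).round(3).tolist(),wcast(p,[(524,140),(511,296)],.011).round(3).tolist())
E
```

```text
gouge butt,ferrule,tip [[0.5202, -0.0881, 0.023], [0.5142, 0.0394, 0.023], [0.5137, 0.1042, 0.023]]
pencil tip, along [[0.4495, 0.0879, 0.02], [0.4481, 0.0724, 0.02], [0.4388, -0.0652, 0.02]]
panel [[0.391, 0.098, 0.014], [0.563, 0.097, 0.014], [0.56, -0.102, 0.014], [0.383, -0.097, 0.014]]
tray [[0.609, 0.111, 0.022], [0.709, 0.121, 0.022], [0.738, -0.084, 0.022], [0.633, -0.093, 0.022]] [[0.697, 0.096, 0.011], [0.714, -0.069, 0.011]]
```

```bash
python3 -m pendant '[[[-0.003,0,0.002],[0.008,0.005,0.03],0.5],[[-0.003,0,0.002],[0.0155,0.009,0.07],0.5],[[-0.003,0,0.002],[0.0155,0.009,0.11],0.5],[[-0.003,0,0.002],[0.0155,0.009,0.14],0.5],[[-0.003,0,0.002],[0.0155,0.009,0.16],0.5],[[-0.003,0,0.002],[0.0155,0.009,0.165],0.5],[[-0.003,0,0.002],[0.0155,0.009,0.165],0.5]]' 20
python3 -c "
from h import *
go(.517,.003,.0245,2.2)"
```

```text
clock: 2.35
tool_pos: [0.5153, -0.0053, 0.035]
eef_rot: [1.0, 0.013, -0.001, 0.002]
contact_force: [-0.3, 0.0, 0.6]
opening: 0.5
turn [0.004, 0.001, -0.012] shift [0.0019, -0.0083, 0.0105] at [0.5153, -0.0053, 0.035] F [-0.3, 0.0, 0.6] op 0.5 q [0.04, 0.92, -0.19, 2.02, 0.64, 0.26, -0.68] t 2.35
```

```bash
python3 -m pendant '[[[0.002,0,-0.01],[0.002,-0.008,0.006],0.5],[[0.002,0,-0.01],[0.002,-0.008,0.0105],0.5],[[0.002,0,-0.01],[0.002,-0.008,0.0105],0.5],[[0.002,0,-0.01],[0.002,-0.008,0.0105],0.0],[[0.002,0,-0.01],[0.002,-0.008,0.0105],0.0],[[0.002,0,-0.01],[0.002,-0.008,0.0105],0.0],[[0.002,0,-0.01],[0.002,-0.008,0.0105],0.0],[[0.002,0,-0.01],[0.002,-0.008,0.0105],0.0]]' 20
python3 -c "
from h import *
go(.517,.003,.0245,2.2)"
```

```text
clock: 3.15
tool_pos: [0.5176, 0.0038, 0.0249]
eef_rot: [1.0, 0.019, 0.0, 0.001]
contact_force: [-1.6, 0.4, 0.9]
opening: 0.204
turn [0.001, -0.0, -0.001] shift [-0.0006, 0.0007, 0.0004] at [0.5176, 0.0038, 0.0249] F [-1.6, 0.4, 0.9] op 0.204 q [0.01, 0.93, -0.18, 2.02, 0.65, 0.24, -0.69] t 3.15
```

```bash
python3 -m pendant '[[[0,0,0],[0,0,-0.03],0.0],[[0,0,0],[0,0,-0.075],0.0],[[0,0,-0.12],[0,0,-0.12],0.0],[[0,0,-0.26],[-0.004,-0.04,-0.14],0.0],[[0,0,-0.4],[-0.008,-0.085,-0.14],0.0],[[0,0,-0.54],[-0.012,-0.13,-0.14],0.0],[[0,0,-0.68],[-0.016,-0.175,-0.14],0.0],[[0,0,-0.82],[-0.02,-0.22,-0.14],0.0],[[0,0,-0.96],[-0.024,-0.265,-0.14],0.0],[[0,0,-1.1],[-0.028,-0.31,-0.14],0.0]]' 25
python3 -c "
from h import *
go(.469,.39,.15,95.8)"
```

```text
clock: 4.15
tool_pos: [0.4773, 0.3141, 0.1642]
eef_rot: [0.841, 0.541, -0.001, 0.001]
contact_force: [0.8, 1.2, -1.2]
opening: 0.201
turn [0.0, 0.002, -0.528] shift [0.0657, -0.039, 0.0141] at [0.4773, 0.3141, 0.1642] F [0.8, 1.2, -1.2] op 0.201 q [-0.27, 0.81, -0.69, 1.79, 0.7, 0.8, -0.18] t 4.15
```

```bash
python3 -m pendant '[[[0,0,-0.14],[0.03,-0.018,0.005],0.0],[[0,0,-0.27],[0.055,-0.033,0.01],0.0],[[0,0,-0.4],[0.066,-0.039,0.01],0.0],[[0,0,-0.528],[0.066,-0.039,0.01],0.0],[[0,0,-0.528],[0.066,-0.039,0.01],0.0],[[0,0,-0.528],[0.066,-0.039,0.01],0.0],[[0,0,-0.528],[0.066,-0.039,0.01],0.0]]'
python3 - <<'E'
from h import *
from plant import r
go(.469,.395,.05,95.8)
s=r.get_state();p=r.snapshot('wrist');cv2.imwrite('pics/w2.png',p['image'][:,:,::-1]);np.savez('pics/w2.npz',pos=s['tool_pos'],rot=s['eef_rot'],**p)
E
```

```text
clock: 4.85
tool_pos: [0.4703, 0.3883, 0.1542]
eef_rot: [0.674, 0.739, -0.001, 0.001]
contact_force: [-0.6, -0.1, -0.4]
opening: 0.198
turn [0.0, 0.002, -0.009] shift [0.007, -0.0007, 0.1042] at [0.4703, 0.3883, 0.1542] F [-0.6, -0.1, -0.4] op 0.198 q [-0.34, 0.9, -0.81, 1.68, 0.8, 0.92, 0.2] t 4.85
```

View pics/w2.png

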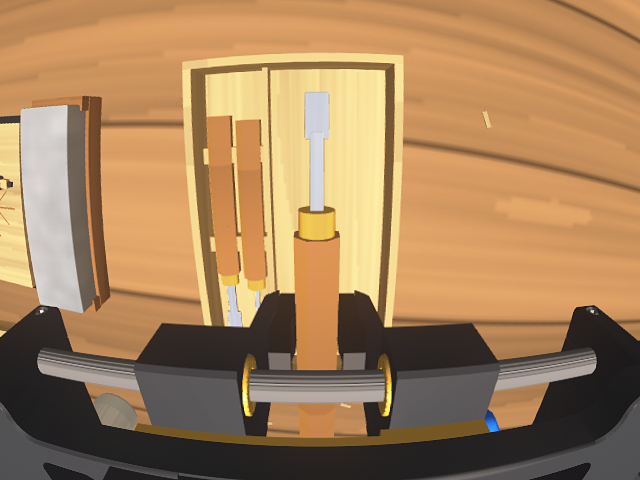

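The wrist view (right = +y, up = -x) shows the gouge held straight over the bay. The box's near outer corners are at (183,62) and (403,56), the divider runs at u≈268, and the right outer edge continues down to (393,325).

Run:
```python
from h import *
p=np.load('pics/w2.npz')
A=wcast(p,[(183,62),(403,56),(394,300),(201,300)],.042);print(A.round(4).tolist())
e=A[1]-A[0];print('width',np.linalg.norm(e),'yaw',np.degrees(np.arctan2(-e[0],e[1])), 'right edge yaw',np.degrees(np.arctan2(*(A[2]-A[1])[[1,0]])),'left',np.degrees(np.arctan2(*(A[3]-A[0])[[1,0]])))
for a in (5.5,6.2):
  a=np.radians(a);print('centre',((A[0]+A[1])/2+.13*np.array([np.cos(a),np.sin(a),0])).round(4))
print('div',wcast(p,[(267,70),(271,290)],.022).round(4).tolist())
```

```text
[[0.3509, 0.2855, 0.042], [0.3361, 0.4335, 0.042], [0.5123, 0.4515, 0.042], [0.5272, 0.303, 0.042]]
width 0.14873953114667135 yaw 5.708625530495249 right edge yaw 5.838014069090066 left 5.659617008693044
centre [0.4729 0.372  0.042 ]
centre [0.4727 0.3736 0.042 ]
div [[0.353, 0.3419, 0.022], [0.522, 0.3561, 0.022]]
```

```bash
python3 -m pendant '[[[0,0.001,-0.006],[0.009,0,0.04],0.0],[[0,0.001,-0.006],[0.009,0,0.08],0.0],[[0,0.001,-0.006],[0.009,0,0.11],0.0],[[0,0.001,-0.006],[0.009,0,0.125],0.0],[[0,0.001,-0.006],[0.009,0,0.131],0.0],[[0,0.001,-0.006],[0.009,0,0.131],0.0],[[0,0.001,-0.006],[0.009,0,0.131],0.0]]'
python3 -c "
from h import *
go(.470,.3976,.0172,95.8)"
```

```text
clock: 5.6
tool_pos: [0.4699, 0.3988, 0.0248]
eef_rot: [0.671, 0.742, 0.001, -0.0]
contact_force: [0.1, 0.3, -0.1]
opening: 0.202
turn [0.002, -0.002, -0.0] shift [-0.0012, 0.0, 0.0076] at [0.4699, 0.3988, 0.0248] F [0.1, 0.3, -0.1] op 0.202 q [-0.41, 1.08, -0.68, 1.7, 0.98, 0.73, 0.06] t 5.6
```

```bash
python3 -m pendant '[[[0,0,0],[0,0,0.004],0.0],[[0,0,0],[0,0,0.0065],0.0],[[0,0,0],[0,0,0.0077],0.0],[[0,0,0],[0,0,0.0077],0.0],[[0,0,0],[0,0,0.0077],0.0]]'
python3 -c "
from h import *
go(.470,.3976,.0172,95.8)"
```

```text
clock: 6.1
tool_pos: [0.4696, 0.398, 0.0169]
eef_rot: [0.671, 0.742, 0.001, 0.0]
contact_force: [-1.0, -1.8, 7.1]
opening: 0.202
turn [0.001, -0.0, -0.0] shift [-0.0005, 0.0003, -0.0003] at [0.4696, 0.398, 0.0169] F [-1.0, -1.8, 7.1] op 0.202 q [-0.42, 1.09, -0.67, 1.7, 0.99, 0.73, 0.05] t 6.1
```

Contact shows about 7 N upward, so the gouge is on the floor. Release and lift.

```bash
python3 -m pendant '[[[0,0,0],[0,0,0],0.3],[[0,0,0],[0,0,0],0.38],[[0,0,0],[0,0,0],0.38],[[0,0,0],[0,0,-0.02],0.38],[[0,0,0],[0,0,-0.06],0.38],[[0,0,0],[0,0,-0.10],0.38],[[0,0,0],[0,0,-0.13],0.38],[[0,0,0],[0,0,-0.13],0.38]]'
python3 - <<'E'
from h import *
from plant import r
go(.443,.004,.147,-3.5)
s=r.get_state();p=r.snapshot('wrist');cv2.imwrite('pics/w3.png',p['image'][:,:,::-1]);np.savez('pics/w3.npz',pos=s['tool_pos'],rot=s['eef_rot'],**p)
E
```

```text
clock: 6.9
tool_pos: [0.4704, 0.4008, 0.1514]
eef_rot: [0.67, 0.742, 0.005, -0.0]
contact_force: [1.1, 0.1, -0.6]
opening: 0.376
turn [-0.001, -0.01, 1.733] shift [-0.392, -0.0674, 0.0014] at [0.4704, 0.4008, 0.1514] F [1.1, 0.1, -0.6] op 0.376 q [-0.35, 0.91, -0.81, 1.66, 0.8, 0.92, 0.19] t 6.9
```

View pics/w3.png

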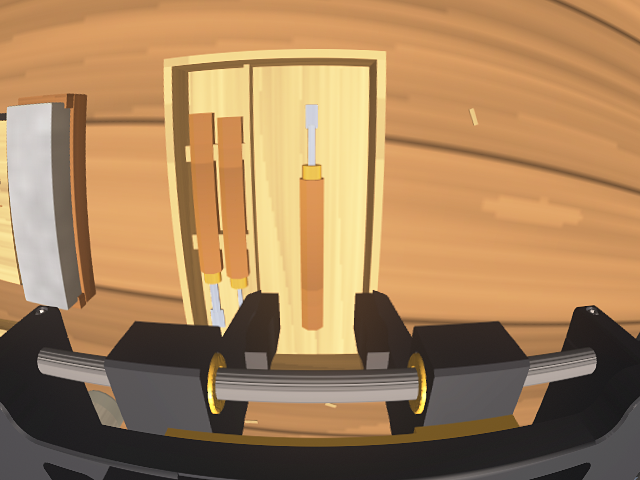

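The gouge lies lengthwise in the bay, u≈312, clear of the walls and the divider. Next, the pencil.

```bash
python3 -m pendant '[[[0,0,0.14],[-0.03,-0.005,0],0.4],[[0,0,0.28],[-0.07,-0.012,0],0.4],[[0,0,0.42],[-0.11,-0.019,0],0.4],[[0,0,0.56],[-0.15,-0.026,0],0.4],[[0,0,0.7],[-0.19,-0.033,0],0.4],[[0,0,0.84],[-0.23,-0.04,0],0.4],[[0,0,0.98],[-0.27,-0.047,0],0.4],[[0,-0.004,1.12],[-0.31,-0.054,0],0.4],[[0,-0.006,1.26],[-0.35,-0.061,0],0.4],[[0,-0.008,1.4],[-0.38,-0.066,0],0.4]]'
python3 -c "
from h import *
go(.4436,.003,.06,-4.0)"
```

```text
clock: 7.95
tool_pos: [0.4404, 0.01, 0.1451]
eef_rot: [0.991, 0.132, -0.004, 0.004]
contact_force: [1.0, -0.8, -0.7]
opening: 0.403
turn [0.007, 0.008, 0.334] shift [0.002, 0.0071, 0.0851] at [0.4404, 0.01, 0.1451] F [1.0, -0.8, -0.7] op 0.403 q [0.13, 0.67, -0.41, 2.19, 0.68, 0.41, -0.58] t 7.95
```

```bash
python3 -m pendant '[[[0.007,0.008,0.12],[0.002,0.006,0.02],0.4],[[0.007,0.008,0.24],[0.002,0.006,0.05],0.4],[[0.007,0.008,0.334],[0.002,0.006,0.075],0.4],[[0.007,0.008,0.334],[0.002,0.006,0.085],0.4],[[0.007,0.008,0.334],[0.002,0.006,0.085],0.4],[[0.007,0.008,0.334],[0.002,0.006,0.085],0.4]]'
python3 -c "
from h import *
go(.4436,.003,.0228,-4.0)"
```

```text
clock: 8.55
tool_pos: [0.4447, 0.0074, 0.0605]
eef_rot: [1.0, -0.031, 0.001, -0.001]
contact_force: [0.5, -0.3, -0.7]
opening: 0.397
turn [-0.001, -0.002, 0.008] shift [-0.0009, 0.0045, 0.0376] at [0.4447, 0.0074, 0.0605] F [0.5, -0.3, -0.7] op 0.397 q [-0.07, 0.84, -0.08, 2.23, 0.73, 0.09, -0.91] t 8.55
```

```bash
python3 -m pendant '[[[0,0,0.008],[-0.001,0.004,0.01],0.4],[[0,0,0.008],[-0.001,0.004,0.02],0.4],[[0,0,0.008],[-0.001,0.004,0.02],0.4]]'
python3 -c "
from h import *
go(.4436,.003,.0228,-4.0)"
```

```text
clock: 8.85
tool_pos: [0.4448, 0.0032, 0.0412]
eef_rot: [0.999, -0.035, 0.002, -0.001]
contact_force: [0.2, -0.2, 1.2]
opening: 0.401
turn [-0.002, -0.003, -0.001] shift [-0.0012, 0.0003, 0.0184] at [0.4448, 0.0032, 0.0412] F [0.2, -0.2, 1.2] op 0.401 q [-0.07, 0.88, -0.06, 2.24, 1.21, 0.05, -1.39] t 8.85
```

q6 is near its lower limit of 0.04. I'll tilt the fingers slightly towards the base to gain room.

```bash
python3 -m pendant '[[[0,-0.03,0],[-0.001,0,0],0.32],[[0,-0.06,0],[-0.001,0,0],0.32],[[0,-0.07,0],[-0.001,0,0.006],0.32],[[0,-0.07,0],[-0.001,0,0.006],0.32]]' 10
python3 -c "
from h import *
go(.4436,.003,.0248,-4.0)"
```

```text
clock: 9.25
tool_pos: [0.4437, 0.003, 0.0349]
eef_rot: [0.999, -0.036, -0.033, -0.002]
contact_force: [-0.3, -0.4, -0.3]
opening: 0.321
turn [-0.002, 0.067, -0.002] shift [0.0006, 0.0, 0.0101] at [0.4437, 0.003, 0.0349] F [-0.3, -0.4, -0.3] op 0.321 q [0.13, 0.92, -0.37, 2.17, 1.07, 0.32, -1.24] t 9.25
```

```bash
python3 -m pendant '[[[0,0.01,0],[0,0,0.004],0.32],[[0,0.02,0],[0,0,0.008],0.32],[[0,0.03,0],[0,0,0.0105],0.32],[[0,0.03,0],[0,0,0.0105],0.32]]' 10
python3 -c "
from h import *
go(.4436,.003,.0242,-4.0)"
```

```text
clock: 9.65
tool_pos: [0.4417, 0.0037, 0.0247]
eef_rot: [0.999, -0.034, -0.019, -0.001]
contact_force: [0.8, 0.3, -0.6]
opening: 0.319
turn [0.0, 0.038, 0.002] shift [0.0019, 0.0006, 0.0004] at [0.4417, 0.0037, 0.0247] F [0.8, 0.3, -0.6] op 0.319 q [0.03, 0.92, -0.22, 2.21, 1.22, 0.18, -1.39] t 9.65
```

```bash
python3 -m pendant '[[[0,0,0],[0.0015,0,0.0008],0.32],[[0,0,0],[0.0015,0,0.0008],0.32],[[0,0,0],[0.0015,0,0.0008],0.1],[[0,0,0],[0.0015,0,0.0008],0.1],[[0,0,0],[0.0015,0,0.0008],0.1],[[0,0,0],[0.0015,0,0.0008],0.1],[[0,0,0],[0.0015,0,-0.01],0.1],[[0,0,0],[0.0015,0,-0.03],0.1],[[0,0,0],[0.0015,0,-0.03],0.1]]' 12
python3 -c "
from h import *
go(.664,.01,.10,5.4)"
```

```text
clock: 10.55
tool_pos: [0.4458, 0.0032, 0.0558]
eef_rot: [0.999, -0.036, -0.018, -0.002]
contact_force: [-0.4, -0.1, -0.9]
opening: 0.154
turn [-0.006, 0.035, -0.165] shift [0.2154, -0.0224, -0.0518] at [0.4458, 0.0032, 0.0558] F [-0.4, -0.1, -0.9] op 0.154 q [0.12, 0.87, -0.37, 2.19, 1.07, 0.31, -1.25] t 10.55
```

```bash
python3 -m pendant '[[[0,0,0],[0.01,0,-0.03],0.1],[[0,0.01,-0.04],[0.045,-0.005,-0.05],0.1],[[0,0.02,-0.08],[0.085,-0.01,-0.052],0.1],[[0,0.03,-0.12],[0.125,-0.015,-0.052],0.1],[[0,0.035,-0.165],[0.165,-0.02,-0.052],0.1],[[0,0.035,-0.165],[0.2,-0.022,-0.052],0.1],[[0,0.035,-0.165],[0.2154,-0.022,-0.052],0.1],[[0,0.035,-0.165],[0.2154,-0.022,-0.052],0.1],[[0,0.035,-0.165],[0.2154,-0.022,-0.052],0.1]]'
python3 - <<'E'
from h import *
from plant import r
go(.664,.01,.022,5.4)
s=r.get_state();p=r.snapshot('wrist');cv2.imwrite('pics/w4.png',p['image'][:,:,::-1]);np.savez('pics/w4.npz',pos=s['tool_pos'],rot=s['eef_rot'],**p)
E
```

```text
clock: 11.45
tool_pos: [0.6621, 0.0099, 0.0972]
eef_rot: [0.999, 0.048, -0.002, -0.002]
contact_force: [-1.3, -0.1, 0.8]
opening: 0.153
turn [-0.004, 0.004, 0.001] shift [0.0022, 0.0004, 0.0752] at [0.6621, 0.0099, 0.0972] F [-1.3, -0.1, 0.8] op 0.153 q [0.26, 1.01, -0.69, 1.53, 0.76, 0.89, -0.6] t 11.45
```

View pics/w4.png

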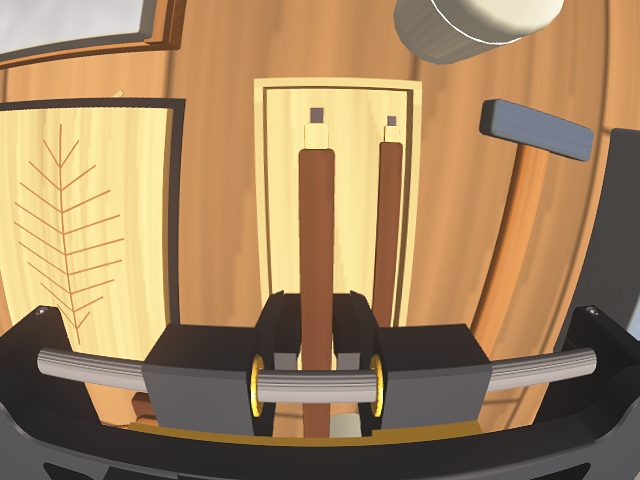

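The pencil is held parallel to the tray, between the near wall (u≈265) and the other pencil (u≈390). Lower it.

```bash
python3 -m pendant '[[[0,0.003,0],[0.0015,0,0.03],0.1],[[0,0.003,0],[0.0015,0,0.055],0.1],[[0,0.003,0],[0.0015,0,0.07],0.1],[[0,0.003,0],[0.0015,0,0.075],0.1],[[0,0.003,0],[0.0015,0,0.078],0.1],[[0,0.003,0],[0.0015,0,0.0805],0.1],[[0,0.003,0],[0.0015,0,0.0805],0.1],[[0,0.003,0],[0.0015,0,0.0805],0.1]]'
python3 -c "
from h import *
go(.664,.01,.015,5.4)"
```

```text
clock: 12.3
tool_pos: [0.6651, 0.0106, 0.0187]
eef_rot: [0.999, 0.047, 0.001, -0.002]
contact_force: [-0.3, 0.3, 0.7]
opening: 0.158
turn [-0.005, -0.002, 0.001] shift [-0.0012, 0.0005, 0.0036] at [0.6651, 0.0106, 0.0187] F [-0.3, 0.3, 0.7] op 0.158 q [0.23, 1.11, -0.63, 1.54, 0.85, 0.77, -0.66] t 12.3
```

```bash
python3 -m pendant '[[[0,0,0],[0,0,0.002],0.1],[[0,0,0],[0,0,0.0032],0.1],[[0,0,0],[0,0,0.0038],0.1],[[0,0,0],[0,0,0.0038],0.1]]'
python3 -c "
from h import *
go(.664,.01,.015,5.4)"
```

```text
clock: 12.7
tool_pos: [0.6649, 0.0105, 0.0149]
eef_rot: [0.999, 0.047, 0.001, -0.002]
contact_force: [-1.4, 0.4, 5.8]
opening: 0.156
turn [-0.004, -0.001, 0.001] shift [-0.0009, 0.0004, -0.0001] at [0.6649, 0.0105, 0.0149] F [-1.4, 0.4, 5.8] op 0.156 q [0.23, 1.12, -0.63, 1.54, 0.85, 0.77, -0.67] t 12.7
```

```bash
python3 -m pendant '[[[0,0,0],[0,0,0],0.2],[[0,0,0],[0,0,0],0.25],[[0,0,0],[0,0,0],0.25],[[0,0,0],[0,0,-0.01],0.25],[[0,0,0],[0,0,-0.04],0.25],[[0,0,0],[0,0,-0.09],0.25],[[0,0,0],[0,0,-0.14],0.4],[[0,0,0],[0,0,-0.19],0.6],[[0,0,0],[0,0,-0.23],0.6],[[0,0,0],[0,0,-0.23],0.6]]'
python3 - <<'E'
from h import *
from plant import r
go(.499,-.335,.24,-91)
for n in ('wrist','top'):
  s=r.get_state();p=r.snapshot(n);cv2.imwrite(f'pics/{n}5.png',p['image'][:,:,::-1]);np.savez(f'pics/{n}5.npz',pos=s['tool_pos'],rot=s['eef_rot'],**p)
E
```

```text
clock: 13.7
tool_pos: [0.6677, 0.0112, 0.2517]
eef_rot: [0.999, 0.047, 0.006, -0.004]
contact_force: [0.8, 0.8, 1.2]
opening: 0.58
turn [-0.016, -0.004, 1.683] shift [-0.2008, 0.3287, 0.0069] at [0.6677, 0.0112, 0.2517] F [0.8, 0.8, 1.2] op 0.58 q [0.3, 0.84, -0.8, 1.41, 0.62, 1.14, -0.49] t 13.7
```

View pics/wrist5.png

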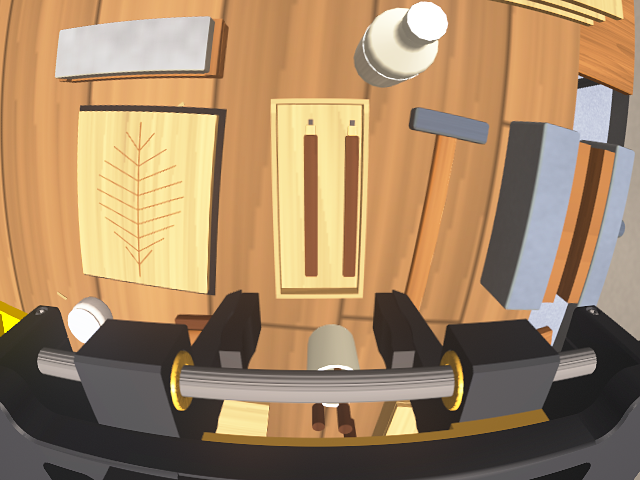

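The pencil lies in the tray beside the other one: (310,205) and (350,205). Now to the lid, with ψ=88° to suit the last joint's range.

```bash
python3 -m pendant '[[[0,0,-0.14],[-0.02,0.033,0],0.6],[[0,0,-0.28],[-0.04,0.066,0],0.6],[[0,0,-0.42],[-0.06,0.099,0],0.6],[[0,0,-0.56],[-0.08,0.132,0],0.6],[[0,0,-0.7],[-0.1,0.165,0],0.6],[[0,0,-0.84],[-0.12,0.198,0],0.6],[[0,0,-0.98],[-0.14,0.231,0],0.6],[[0,0,-1.12],[-0.16,0.264,0],0.6],[[0,0,-1.26],[-0.18,0.297,0],0.6],[[0,0,-1.4],[-0.2,0.328,0],0.6]]'
python3 -c "
from h import *
go(.499,-.335,.22,88)"
```

```text
clock: 14.8
tool_pos: [0.4944, -0.3376, 0.2402]
eef_rot: [0.731, 0.682, 0.001, -0.003]
contact_force: [0.4, -0.7, -0.4]
opening: 0.6
turn [-0.003, -0.006, -0.035] shift [0.0028, 0.0045, 0.0202] at [0.4944, -0.3376, 0.2402] F [0.4, -0.7, -0.4] op 0.6 q [1.1, 0.91, -1.18, 1.62, 0.88, 1.24, 1.24] t 14.8
```

```bash
python3 -m pendant '[[[-0.003,-0.003,-0.035],[0.0028,0.0045,0.03],0.6],[[-0.003,-0.003,-0.035],[0.0028,0.0045,0.06],0.6],[[-0.003,-0.003,-0.035],[0.0028,0.0045,0.08],0.6],[[-0.003,-0.003,-0.035],[0.0028,0.0045,0.08],0.6],[[-0.003,-0.003,-0.035],[0.0028,0.0045,0.08],0.6]]'
python3 - <<'E'
from h import *
from plant import r
go(.499,-.335,.05,88)
s=r.get_state();p=r.snapshot('wrist');cv2.imwrite('pics/w6.png',p['image'][:,:,::-1]);np.savez('pics/w6.npz',pos=s['tool_pos'],rot=s['eef_rot'],**p)
E
```

```text
clock: 15.3
tool_pos: [0.5014, -0.3327, 0.1622]
eef_rot: [0.721, 0.693, 0.002, 0.0]
contact_force: [0.0, -0.1, 0.7]
opening: 0.602
turn [0.003, -0.003, -0.005] shift [-0.0027, -0.0026, 0.1122] at [0.5014, -0.3327, 0.1622] F [0.0, -0.1, 0.7] op 0.602 q [1.07, 1.01, -1.12, 1.69, 1.0, 1.12, 1.17] t 15.3
```

View pics/w6.png

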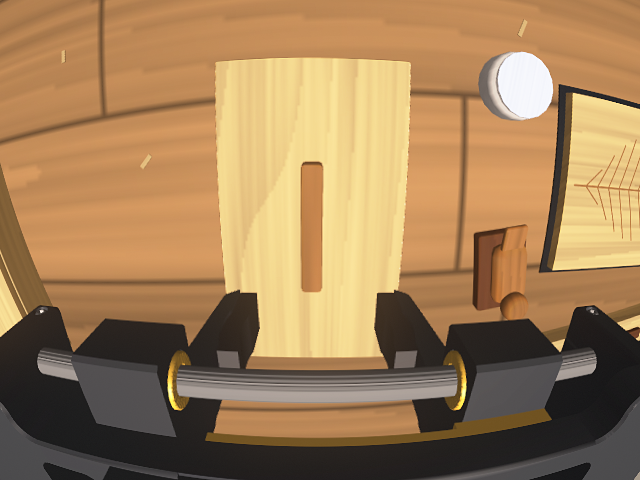

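The lid's near corners are at (216,62) and (411,62), its far edge at v≈357, and the bar runs from (312,163) to (311,291).

Run:
```python
from h import *
p=np.load('pics/w6.npz')
A=wcast(p,[(216,62),(411,62),(404,250),(222,250),(310,357)],.015);print(A.round(4).tolist())
yw=lambda d:np.degrees(np.arctan2(d[1],d[0])).round(2)
e=A[1]-A[0];print('width',np.linalg.norm(e),'yaw',yw([e[1],-e[0]]),yw(A[2]-A[1]),yw(A[3]-A[0]))
B=wcast(p,[(302,166),(322,166),(301,290),(322,290),(312,163),(311,292)],.039);print(B.round(4).tolist(),'bar yaw',yw(B[2]-B[0]),yw(B[3]-B[1]),'mid',B[4:].mean(0),B[:4].mean(0),'len',np.linalg.norm(B[5]-B[4]))
for a in (-2,-2.6):
  a=np.radians(a);print('lid centre',((A[0]+A[1])/2+.13*np.array([np.cos(a),np.sin(a),0])).round(4))
```

```text
[[0.3668, -0.4036, 0.015], [0.373, -0.2552, 0.015], [0.5244, -0.2606, 0.015], [0.5183, -0.4115, 0.015], [0.6274, -0.3434, 0.015]]
width 0.14858166136662995 yaw -2.4 -2.06 -2.97
[[0.4498, -0.3405, 0.039], [0.4504, -0.3265, 0.039], [0.5452, -0.3462, 0.039], [0.5459, -0.3299, 0.039], [0.448, -0.3334, 0.039], [0.5472, -0.3385, 0.039]] bar yaw -3.4 -2.02 mid [ 0.49763181 -0.33595677  0.039     ] [ 0.49783452 -0.33576975  0.039     ] len 0.0993454472621477
lid centre [ 0.4998 -0.3339  0.015 ]
lid centre [ 0.4998 -0.3353  0.015 ]
```

```bash
python3 -m pendant '[[[0.003,-0.003,0.005],[-0.0026,-0.0028,0.04],0.5],[[0.003,-0.003,0.005],[-0.0026,-0.0028,0.08],0.5],[[0.003,-0.003,0.005],[-0.0026,-0.0028,0.105],0.5],[[0.003,-0.003,0.005],[-0.0026,-0.0028,0.115],0.5],[[0.003,-0.003,0.005],[-0.0026,-0.0028,0.12],0.5],[[0.003,-0.003,0.005],[-0.0026,-0.0028,0.12],0.5],[[0.003,-0.003,0.005],[-0.0026,-0.0028,0.12],0.5]]' 55
python3 -c "
from h import *
go(.4985,-.3352,.0265,87.4)"
```

```text
clock: 16.05
tool_pos: [0.4999, -0.3358, 0.0441]
eef_rot: [0.723, 0.691, 0.0, 0.002]
contact_force: [1.1, -0.1, 0.2]
opening: 0.5
turn [0.003, 0.002, -0.001] shift [0.0005, -0.0015, 0.0176] at [0.4999, -0.3358, 0.0441] F [1.1, -0.1, 0.2] op 0.5 q [1.03, 1.16, -1.01, 1.74, 1.19, 0.98, 1.05] t 16.05
```

```bash
python3 -m pendant '[[[0.002,0.001,0],[0.0005,-0.0013,0.01],0.5],[[0.002,0.001,0],[0.0005,-0.0013,0.0175],0.5],[[0.002,0.001,0],[0.0005,-0.0013,0.0175],0.5],[[0.002,0.001,0],[0.0005,-0.0013,0.0175],0.5],[[0.002,0.001,0],[0.0005,-0.0013,0.0175],0.1],[[0.002,0.001,0],[0.0005,-0.0013,0.0175],0.1],[[0.002,0.001,0],[0.0005,-0.0013,0.0175],0.1],[[0.002,0.001,0],[0.0005,-0.0013,0.0175],0.1],[[0.002,0.001,0],[0.0005,-0.0013,0.0175],0.1]]' 55
python3 -c "
from h import *
go(.4985,-.3352,.0265,87.4)"
```

```text
clock: 16.95
tool_pos: [0.4975, -0.3352, 0.0249]
eef_rot: [0.723, 0.691, -0.001, -0.0]
contact_force: [-0.7, -1.5, 1.3]
opening: 0.176
turn [-0.002, 0.0, -0.001] shift [0.0, 0.001, -0.0016] at [0.4975, -0.3352, 0.0249] F [-0.7, -1.5, 1.3] op 0.176 q [1.02, 1.18, -0.99, 1.74, 1.22, 0.97, 1.03] t 16.95
```

```bash
python3 -m pendant '[[[0,0,0],[0,0,-0.01],0.1],[[0,0,0],[0,0,-0.025],0.1],[[0,0,0],[0,0,-0.05],0.1],[[0,0,0],[0,0,-0.08],0.1],[[0,0,0],[0,0,-0.115],0.1],[[0,0,0],[0,0,-0.15],0.1],[[0,0,0],[0,0,-0.185],0.1],[[0,0,0],[0,0,-0.21],0.1],[[0,0,0],[0,0,-0.225],0.1],[[0,0,0],[0,0,-0.225],0.1]]' 55
python3 - <<'E'
from h import *
from plant import r
go(.4728,.3722,.25,95.75)
s=r.get_state();p=r.snapshot('wrist');cv2.imwrite('pics/w7.png',p['image'][:,:,::-1]);np.savez('pics/w7.npz',pos=s['tool_pos'],rot=s['eef_rot'],**p)
E
```

```text
clock: 17.95
tool_pos: [0.499, -0.3348, 0.2525]
eef_rot: [0.723, 0.691, 0.0, 0.001]
contact_force: [0.3, -0.9, -2.0]
opening: 0.175
turn [0.002, 0.002, -0.146] shift [0.7051, -0.0583, 0.0011] at [0.499, -0.3348, 0.2525] F [0.3, -0.9, -2.0] op 0.175 q [1.1, 0.9, -1.19, 1.61, 0.87, 1.25, 1.26] t 17.95
```

View pics/w7.png

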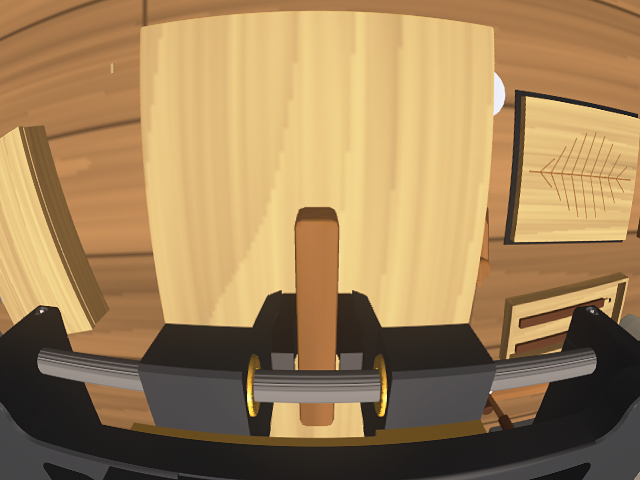

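```bash
cat >> h.py <<'E'
def lidmeas(f,P,dz=.0099):
    p=dict(np.load(f));p['pos']=np.zeros(3);p['rot']=np.array([0,0,0,1.])
    A=wcast(p,P,dz);print(A.round(4).tolist());e=A[1]-A[0];print('w',np.linalg.norm(e).round(4),'edge angle',np.degrees(np.arctan2(e[1],e[0])).round(2),'mid',((A[0]+A[1])/2).round(4))
E
python3 -c "
from h import *
lidmeas('pics/w7.npz',[(141,28),(493,28),(164,323),(470,323)])"
python3 -m pendant '[[[0,0,-0.004],[0.01,-0.001,0],0.1],[[0,0,-0.01],[0.03,-0.0025,0],0.1],[[0,0,-0.015],[0.06,-0.005,0],0.1],[[0,0,-0.02],[0.095,-0.008,0],0.1],[[0,0,-0.03],[0.13,-0.011,0],0.1],[[0,0,-0.035],[0.165,-0.014,0],0.1],[[0,0,-0.04],[0.2,-0.017,0],0.1],[[0,0,-0.05],[0.235,-0.019,0],0.1],[[0,0,-0.055],[0.27,-0.022,0],0.1],[[0,0,-0.06],[0.305,-0.025,0],0.1]]' 55
python3 -c "
from h import *
go(.4728,.3722,.25,95.75)"
```

```text
[[-0.0734, -0.1272, 0.0099], [0.0737, -0.1273, 0.0099], [-0.0745, 0.0086, 0.0099], [0.0749, 0.0086, 0.0099]]
w 0.1471 edge angle -0.06 mid [ 1.000e-04 -1.273e-01  9.900e-03]
clock: 19.0
tool_pos: [0.4853, -0.0276, 0.2484]
eef_rot: [0.702, 0.712, -0.002, -0.002]
contact_force: [0.5, 0.1, -2.4]
opening: 0.173
turn [-0.005, -0.0, -0.085] shift [0.3999, -0.0064, -0.0015] at [0.4853, -0.0276, 0.2484] F [0.5, 0.1, -2.4] op 0.173 q [0.65, 0.76, -1.2, 1.94, 0.83, 1.06, 0.65] t 19.0
```

The lid is centred in the grip, with x offset 0.1 mm and yaw 0°. Continue.

```bash
python3 -m pendant '[[[-0.001,0,-0.01],[0.04,-0.001,0],0.1],[[-0.002,0,-0.02],[0.08,-0.001,0],0.1],[[-0.003,0,-0.03],[0.12,-0.002,0],0.1],[[-0.003,0,-0.04],[0.16,-0.003,0],0.1],[[-0.003,0,-0.05],[0.2,-0.003,0],0.1],[[-0.003,0,-0.06],[0.24,-0.004,0],0.1],[[-0.003,0,-0.07],[0.28,-0.005,0],0.1],[[-0.003,0,-0.08],[0.315,-0.005,0],0.1],[[-0.003,0,-0.085],[0.345,-0.006,0],0.1],[[-0.003,0,-0.085],[0.37,-0.006,0],0.1]]' 55
python3 -c "
from h import *
go(.4728,.3722,.25,95.75)"
```

```text
clock: 20.0
tool_pos: [0.4737, 0.3424, 0.2481]
eef_rot: [0.67, 0.742, -0.001, -0.0]
contact_force: [-0.1, -1.1, -1.6]
opening: 0.176
turn [-0.002, 0.001, 0.002] shift [0.0297, 0.0022, -0.0019] at [0.4737, 0.3424, 0.2481] F [-0.1, -1.1, -1.6] op 0.176 q [-0.13, 0.85, -1.11, 1.66, 0.81, 1.17, 0.22] t 20.0
```

```bash
python3 -m pendant '[[[-0.001,0,0.001],[0.015,0.001,0],0.1],[[-0.001,0,0.001],[0.025,0.001,0.005],0.1],[[-0.001,0,0.001],[0.0297,0.001,0.02],0.1],[[-0.001,0,0.001],[0.0297,0.001,0.045],0.1],[[-0.001,0,0.001],[0.0297,0.001,0.075],0.1],[[-0.001,0,0.001],[0.0297,0.001,0.1],0.1],[[-0.001,0,0.001],[0.0297,0.001,0.118],0.1],[[-0.001,0,0.001],[0.0297,0.001,0.128],0.1],[[-0.001,0,0.001],[0.0297,0.001,0.128],0.1],[[-0.001,0,0.001],[0.0297,0.001,0.128],0.1]]' 55
python3 - <<'E'
from h import *
from plant import r
go(.4728,.3722,.0785,95.75)
for n in ('top','scene','wrist'):
  s=r.get_state();p=r.snapshot(n);cv2.imwrite(f'pics/{n}8.png',p['image'][:,:,::-1]);np.savez(f'pics/{n}8.npz',pos=s['tool_pos'],rot=s['eef_rot'],**p)
a=cv2.imread('pics/wrist8.png');b=cv2.imread('pics/scene8.png')[120:300,340:580]
c=np.zeros((600,800,3),np.uint8);c[:300,:400]=cv2.resize(a,(400,300));c[:300,400:]=cv2.resize(b,(400,300));c[300:,:]=cv2.resize(cv2.imread('pics/top8.png')[180:340,60:273],(800,600))[150:450];cv2.imwrite('pics/c8.png',c)
E
```

```text
clock: 21.0
tool_pos: [0.4741, 0.3708, 0.1224]
eef_rot: [0.672, 0.741, 0.001, 0.001]
contact_force: [0.7, 0.3, -1.6]
opening: 0.173
turn [0.003, -0.001, -0.002] shift [0.0015, -0.0012, 0.0439] at [0.4741, 0.3708, 0.1224] F [0.7, 0.3, -1.6] op 0.173 q [-0.24, 1.01, -0.98, 1.72, 1.0, 0.99, 0.06] t 21.0
```

View pics/c8.png

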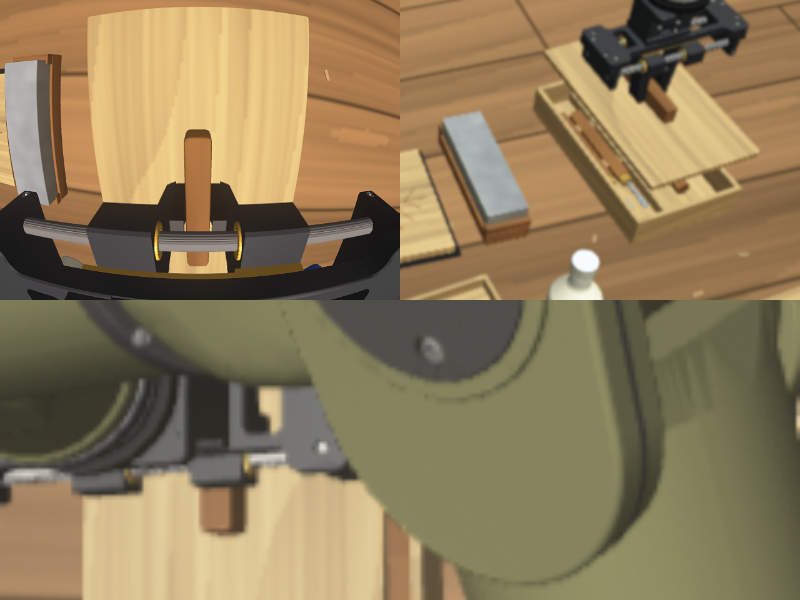

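The scene view shows the lid square above the box, its corners at crop (758,150) and (650,187). The box's corners below are at (742,187) and (635,240). Lower it to the final height.

```bash
python3 -m pendant '[[[0.001,0,-0.001],[0.001,-0.0012,0.008],0.1],[[0.001,0,-0.001],[0.001,-0.0012,0.018],0.1],[[0.001,0,-0.001],[0.001,-0.0012,0.028],0.1],[[0.001,0,-0.001],[0.001,-0.0012,0.036],0.1],[[0.001,0,-0.001],[0.001,-0.0012,0.04],0.1],[[0.001,0,-0.001],[0.001,-0.0012,0.041],0.1],[[0.001,0,-0.001],[0.001,-0.0012,0.041],0.1],[[0.001,0,-0.001],[0.001,-0.0012,0.041],0.1],[[0.001,0,-0.001],[0.001,-0.0012,0.041],0.1]]' 55
python3 - <<'E'
from h import *
from plant import r
for i in range(3): go(.4728,.3722,.0785,95.75);r.snapshot('top')
s=r.get_state();p=r.snapshot('scene');np.savez('pics/scene9.npz',**p)
b=p['image'][140:290,400:560,::-1];cv2.imwrite('pics/c9.png',cv2.resize(b,(640,600),interpolation=cv2.INTER_CUBIC))
E
```

```text
clock: 22.05
tool_pos: [0.4728, 0.3715, 0.0812]
eef_rot: [0.671, 0.741, 0.001, 0.0]
contact_force: [-0.2, -0.4, -2.0]
opening: 0.18
turn [0.002, -0.0, -0.001] shift [0.0007, 0.0001, 0.0027] at [0.4728, 0.3715, 0.0812] F [-0.2, -0.4, -2.0] op 0.18 q [-0.26, 1.06, -0.94, 1.74, 1.06, 0.94, 0.01] t 22.05
turn [0.002, -0.0, -0.001] shift [0.0008, 0.0001, 0.0026] at [0.4728, 0.3714, 0.0811] F [0.4, -0.1, -0.6] op 0.176 q [-0.26, 1.06, -0.94, 1.74, 1.06, 0.94, 0.01] t 22.1
turn [0.001, -0.0, -0.001] shift [0.0008, 0.0001, 0.0025] at [0.4728, 0.3714, 0.081] F [0.1, -0.1, -1.0] op 0.178 q [-0.26, 1.06, -0.94, 1.74, 1.06, 0.94, 0.01] t 22.15
```

View pics/c9.png

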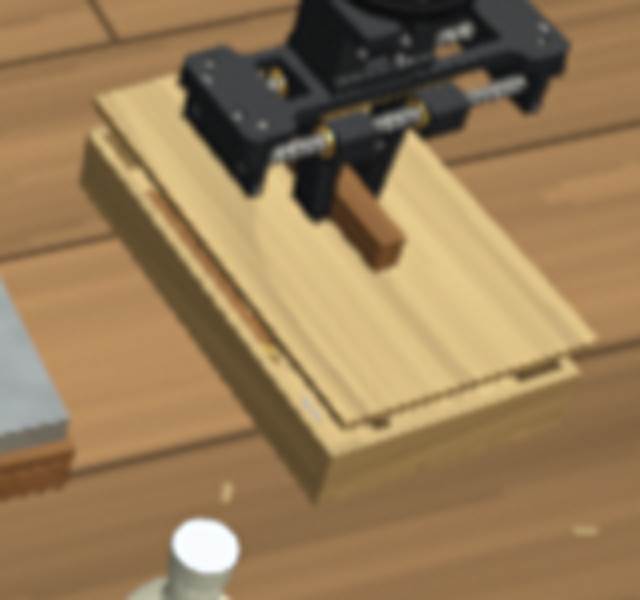

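The lid's top corners are at (97,97), (345,425) and (597,340). The box rim's corners are at (92,133), (330,456) and (578,368). I cast both from the same camera.

Run:
```python
from h import *
p=np.load('pics/scene9.npz');f=lambda L:np.array(L)/4.+[400,140]-.4
L=f([(97,97),(345,425),(597,340)]);B=f([(92,133),(330,456),(578,368)])
b=cast(p,B,.042);print('box',b.round(4).tolist())
# expected box corners
c,s=np.cos(np.radians(5.75)),np.sin(np.radians(5.75))
for X,Y in((-.13,-.075),(.13,-.075),(.13,.075)):print('exp',round(.4728+c*X-s*Y,4),round(.3722+s*X+c*Y,4))
for z in (.066,.07,.074): print(z,(cast(p,L,z)-b)[:,:2].round(4).tolist())
```

```text
box [[0.3537, 0.2853, 0.042], [0.6099, 0.3083, 0.042], [0.5919, 0.4587, 0.042]]
exp 0.351 0.2846
exp 0.6097 0.3106
exp 0.5946 0.4598
0.066 [[-0.0036, 0.0012], [0.0004, 0.0024], [0.0026, 0.0014]]
0.07 [[0.0005, -0.0011], [0.0032, -0.0], [0.0055, -0.0017]]
0.074 [[0.0045, -0.0033], [0.006, -0.0024], [0.0084, -0.0048]]
```

Height agrees (board top about 0.068–0.071 m), and centring is within 2–3 mm and about level. Apply a final trim: 2.5 mm down and 1 mm towards -x, then settle.

```bash
python3 -m pendant '[[[0.001,0,0],[0.0006,-0.001,0.001],0.1],[[0.001,0,0],[0.0006,-0.001,0.0023],0.1],[[0.001,0,0],[0.0006,-0.001,0.0023],0.1],[[0.001,0,0],[0.0006,-0.001,0.0023],0.1],[[0.001,0,0],[0.0006,-0.001,0.0023],0.1],[[0.001,0,0],[0.0006,-0.001,0.0023],0.1]]' 55
python3 - <<'E'
from h import *
from plant import r
for i in range(2): go(.4728,.3722,.0785,95.75);r.snapshot('top')
s=r.get_state();print(s['qd'])
a=r.snapshot('scene')['image'];b=r.snapshot('wrist')['image']
cv2.imwrite('pics/c10.png',np.hstack([cv2.resize(a,(400,300)),cv2.resize(b,(400,300))])[:,:,::-1])
E
```

```text
clock: 22.85
tool_pos: [0.4716, 0.3718, 0.0785]
eef_rot: [0.671, 0.741, 0.0, 0.0]
contact_force: [-0.9, 0.3, -1.7]
opening: 0.176
turn [0.0, 0.0, -0.001] shift [0.0003, 0.0012, -0.0] at [0.4716, 0.3718, 0.0785] F [-0.9, 0.3, -1.7] op 0.176 q [-0.26, 1.07, -0.94, 1.74, 1.07, 0.94, 0.01] t 22.85
turn [0.0, 0.0, -0.001] shift [0.0003, 0.0012, -0.0] at [0.4716, 0.3717, 0.0785] F [-0.4, -0.1, -1.3] op 0.174 q [-0.26, 1.07, -0.94, 1.74, 1.07, 0.94, 0.01] t 22.9
[ 0.00063453 -0.00133631  0.00063687 -0.00103923  0.0017154  -0.0001421
  0.0034577 ]
```

The arm is still, the force is only the lid's weight, and the grip is steady. Hand in.

```bash
python3 -c "
from plant import r
print(r.finish_job())"
```

```text
the job is handed in; nothing more can be done
None
```

The job is handed in at about 23 s of robot time; no verdict came back. The gouge and pencil are put away, and the arm is still holding the lid over the box.

- **Gouge:** it lies lengthwise in the empty bay. I lowered it to about 7 N of contact before releasing it, and the wrist picture shows it clear of the walls and the divider.
- **Pencil:** it lies in the pencil tray beside the other pencil. I lowered it to about 6 N of contact before releasing it, and a picture confirms it. To pick it up I tilted the gripper a few degrees, because a wrist joint was close to its limit.
- **Lid carry:** the battens' underside was at about 0.22 m, well over the 165 mm bottle and mug. I saw no sign of contact.
- **Final hold:** the tool is level and square to the box to about 0.1° by its own reading, and the arm is still. The force reading is about the lid's weight, so nothing is touching the box. The battens' underside should be about 11–12 mm above the rim.

**Checks that were weak or missing:**
- **Centring and level:** the last camera check of the lid against the box was only good to about 3 mm. It put the lid roughly 2–3 mm towards +x, so I trimmed 1 mm back. Level disagreed by up to about 1° between views, with opposite signs, so I took it as pixel error.
- **After the trim:** I couldn't view a picture, because the 12-picture limit was reached. That final position rests on the arm's own readings.
- **Bystanders:** I did not measure the things to be left alone again at the end.

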